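Bring the green-lidded jar round to the arrow

TASK

Turn the jar carousel the shorter way round, not the long way, until the green-lidded jar stands at the white arrow on the carousel's foot. Keep the jar standing in its cup, then let go and leave the carousel at rest.

Things in the scene. Friction and masses are not known exactly. Their poses are not given: they have to be found in the camera images.
- green_jar_mid (a point): Centre (half-way up) of the green-lidded amber jar, 40 mm wide, 44 mm tall, loose in one of the carousel's five cups (43 mm inside, 12 mm deep; 72 degrees apart), 75 mm from the upright axis. The others hold jars with white, yellow, blue, red lids; all lid tops are 72 mm above the table. It starts 72 or 144 degrees from the arrow, on either side; the white one starts at the arrow.
- arrow_place (a point): Where a jar's centre lies when its cup is exactly in line with the white arrow: 50 mm above the table, 75 mm from the carousel's axis. Fixed to the grey foot (224 mm disc with a tongue bearing the arrow, which points to the axis). Its x axis points level from the arrow to the carousel's axis, which lies 75 mm along it; z is up.
- crank_grip (a point): Middle of the black crank knob that turns the carousel: upright, round, 24 mm wide, 42 mm tall, its middle 121 mm above the table, on a thin stem 80 mm from the axis, higher than all near it. It spins freely on its stem, so a gripper can carry it round the circle at a fixed yaw. At the start it is opposite the arrow, across the axis.
- carousel (a joint): Angle of the aluminium disc (212 mm wide) on its foot, in rad: 0 at the start, growing anticlockwise seen from above. It turns endlessly both ways, without stops or clicks, takes about 1 to 2 N at the knob, and stays where it is left.
Things that resemble listed ones, but are neither listed nor needed, are in the scene too. Leave any pink or turquoise look-alike of the part that bears green_jar_mid alone.

How it is judged (in metres and radians):
At the end, for the whole second after the job is handed in: The green-lidded jar stands upright in its cup with its centre within 14 mm (about 10 degrees of turn) of the place at the arrow, and the carousel is at rest (horizontal distance between green_jar_mid and arrow_place below 0.014 m and angle between green_jar_mid's own z axis and vertical below 0.15 rad and height (world z) of green_jar_mid between 0.044 and 0.056 m and velocity of joint carousel between -0.05 and 0.05 rad/s); the robot touches nothing.
It fails at once if the carousel is turned the long way: more than 170 degrees from where it started, either way (the shorter way is at most 144 degrees) (value of joint carousel above 2.97 rad or value of joint carousel below -2.97 rad).
It fails at once if the green-lidded jar is lifted more than 10 mm, or tipped over 20 degrees, out of its cup (height (world z) of green_jar_mid above 0.06 m or angle between green_jar_mid's own z axis and vertical above 0.35 rad).
It also fails if it takes over 35 s, if anything falls off the work surface, if the arm or the gripper's body presses on something with over 40 N, if the wrist force passes 120 N, or if a joint passes its speed limit or range.

ROBOT

A 6-joint arm with a two-finger parallel gripper is mounted at the origin on the work surface. World frame = base frame: x ahead of the robot, y to its left, z up, the work surface at z = 0. Lengths are in m, angles in degrees, forces in N, time in s.
With the tool pointing down it reaches from about 0.375 to 0.9 m from the base axis. Payload 3.1 kg.
Tool frame: the origin (TCP) lies on the centre line of the jaws, within the pads' length; the fingertips stand 25 mm ahead of it and the grasp point (between the pads) lies 6 mm ahead of it; y points along the fingers, x is the direction in which the jaws open and shut, and the axes are right-handed (so a half turn about y gives the same grasp; the last joint's range is limited). The gripper opens to 87 mm and grips with 3 to 60 N. Pads are 19 mm wide; open, the fingers measure 117 mm over their backs; the gripper's body (75 mm by 190 mm) begins 51 mm behind the grasp point.
Start: joints at [66.32, 30.224, 82.088, -0, 67.689, -10.227], TCP at [0.145, 0.608, 0.248] pointing down, gripper open.
Joint ranges: [-176.69, 176.69], [-43.24, 126.21], [12.49, 139.97], [-82, 262], [0, 151.66], [-163.58, 163.58]. Speed limits (degrees/s): [159.86, 159.86, 180, 180, 180, 180].

INTERFACE

Orientations are given as a 3x3 rotation matrix whose columns are the frame's x, y, z axes.
In Python, from rig import * gives the robot as it stands.
- The arm moves only by the tool play_rows, never from a script. Its argument "commands" is a list of rows, each a list of 2 entries, a list of its own where there are three numbers: the shift along the world's x, y, z in m, then the turn, a rotation vector about the world's x, y, z in rad. A call has 1 to 10 rows; each row is the pose to reach, as a shift and turn from the pose commanded when the call began; what a row does not reach only later rows make up. A row lasts 1/8 s, in which the tool goes at most 62.5 mm and 10.7 degrees, less where a joint would pass 70% of its speed; a pose out of reach is approached as far as the arm can. A call with a gripper value outside its range is refused whole. "gripper" is the finger opening in m, from 0 to 0.087, set as the call begins (left out, the last holds). The fingers move at their own pace and stop on an object; the grip force is fixed at half the most. Time passes only in rows, so rows that repeat a pose let the fingers close. It gives the time, the measured TCP pose, the force and the opening at its end, in the units of the state.
- read_state(): the state, without advancing time (a new reading comes with each control period).
- capture(name): name is "side" or "top" or "wrist"; returns a dict with "frame" (400x640x3 uint8, red, green, blue), "depth" (400x640 float32, m along the optical axis (not along the pixel's ray), 0 where there is no reading), "mtx" (3x3 intrinsics, pixels), "cam_to_world" (4x4, takes a point from camera to world coordinates); the wrist camera has in their place "hand_eye" (4x4, takes a point from camera to tool coordinates, whose origin is the TCP and whose axes are the tool frame's). Camera axes: x right, y down, z forward; pixel columns grow to the right and rows downward; lengths in m; the calibration is good to about 2 mm. The wrist camera is an equidistant fisheye: a pixel r from the principal point sees the ray r / f radians off the axis. A picture is of the moment at which its call begins: read the wrist's pose just before it.
- hand_in(): hands the job in, once; it reports no verdict.
The state is a dict: "time_s": time; "joint_positions": joint angles; "qvel": joint speeds; "tau": joint torques, N m; "position": TCP position; "tcp_rot": TCP orientation; "force": force on the tool from outside, world axes, zero at the start; "moment": the same for the moment, N m; "opening": opening from 0.0 (shut) to 1.0 (fully open).
Only numpy, scipy, OpenCV 4.12 (cv2) and the standard library are available. Lean on these libraries where they do the work, as an engineer would, in place of code of your own. Each camera call takes 0.05 s, during which the arm holds its last target. There are 200 camera calls.

## Working session

There is one attempt and no reset: what is moved stays moved. The work goes in short steps, Python scripts to look and compute and a tool call to move; the robot and the scene stay as the last step left them, time stands still between calls to the robot, and variables do not carry over. Pictures are saved under pics/ and viewed, about 8 in all and at most 12, crops included, and the job is handed in when it is done.

Besides the shell and the picture viewer there is one more tool, called as name(argument=value, ...), one argument or row to a line, values as JSON. play_rows: Moves the arm, as the interface text tells. Its arguments: {"type":"object","properties":{"commands":{"type":"array"},"gripper":{"type":"number"}},"required":["commands"]}

```bash
mkdir -p pics; cat > h.py <<'E'
from rig import *
import numpy as np, cv2
def save(c,n): cv2.imwrite(f'pics/{n}.png',c['frame'][:,:,::-1]); np.savez(f'{n}.npz',**c)
def load(n): return dict(np.load(f'{n}.npz'))
def px(c,u,v,z=None):
    K,T=c['mtx'],c['cam_to_world']; r=np.linalg.inv(K)@[u,v,1]
    if z is None:
        d=np.median([x for x in c['depth'][int(v)-1:int(v)+2,int(u)-1:int(u)+2].ravel() if x>0]); 
    else: d=(z-T[2,3])/(T[:3,:3]@r)[2]
    return T[:3,:3]@(r*d)+T[:3,3]
E
python3 - <<'E'
from h import *
s=read_state();print(s['time_s'],s['position'],np.round(s['tcp_rot'],3),s['opening'])
for n in('top','side'): save(capture(n),n+'0')
E
```

```text
0.0 [0.14512252 0.60722861 0.24659221] [[ 0.233 -0.001 -0.973]
 [ 0.973 -0.002  0.233]
 [-0.002 -1.     0.   ]] 0.9995808502343635
```

View pics/top0.png

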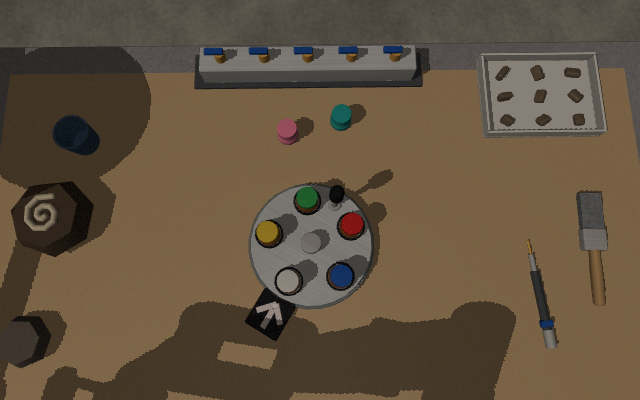

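View pics/side0.png

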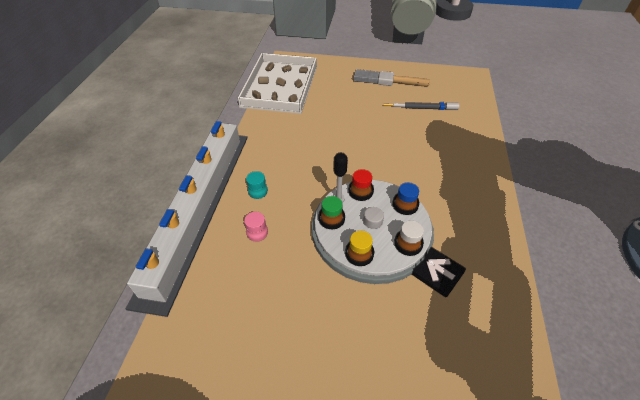

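Top view: knob (336,193), green lid (307,198), yellow (268,233), white (288,281) at the arrow (270,312), hub about (311,243). Green is two cups from the arrow, with yellow between, so it must travel via yellow's side (≈144°).

```bash
python3 - <<'E'
from h import *
c=load('top0')
L={n:px(c,*p,.072)[:2] for n,p in dict(green=(307,198),red=(351,224),blue=(341,275),white=(288,281),yellow=(268,233)).items()}
A=np.mean(list(L.values()),0); print('axis',A)
for n,p in L.items(): d=p-A; print(n,p.round(4),np.hypot(*d).round(4),np.degrees(np.arctan2(d[1],d[0])).round(1))
for n,p,z in(('knobtop',(336,191),.142),('arrowtip',(266,303),.01),('tongue mid',(271,314),.01)):
  q=px(c,*p,z)[:2];d=q-A;print(n,q.round(4),np.hypot(*d).round(4),np.degrees(np.arctan2(d[1],d[0])).round(1))
s=load('side0');q=px(s,340,158,.142);d=q[:2]-A;print('side knob',q.round(4),np.hypot(*d),np.degrees(np.arctan2(d[1],d[0])))
x,y=280,180;cr=cv2.resize(c['frame'][160:340,230:400,::-1],None,fx=3.3,fy=3.3,interpolation=cv2.INTER_CUBIC);cv2.imwrite('pics/crop.png',cr)
d=c['depth'];K=c['mtx'];T=c['cam_to_world']
vv,uu=np.mgrid[150:330,230:400];P=np.stack([uu,vv,np.ones_like(uu)],-1).reshape(-1,3)@np.linalg.inv(K).T*d[150:330,230:400].reshape(-1,1)
P=P@T[:3,:3].T+T[:3,3];m=P[:,2]>.11;print('depth knob',m.sum(),P[m].min(0),P[m].max(0),P[m].mean(0))
E
```

```text
axis [0.54800394 0.01653927]
green [0.6219 0.0224] 0.0741 4.5
red [ 0.5767 -0.0505] 0.0729 -66.8
blue [ 0.4931 -0.0317] 0.0731 -138.7
white [0.4847 0.0547] 0.0739 148.9
yellow [0.5635 0.0877] 0.0729 77.7
knobtop [ 0.6183 -0.0231] 0.0807 -29.4
arrowtip [0.4489 0.0964] 0.1273 141.1
tongue mid [0.4302 0.0876] 0.1376 148.9
side knob [ 0.6182 -0.0189  0.142 ] 0.0786361322250215 -26.813819349547735
depth knob 349 [ 0.46882811 -0.03583266  0.11011725] [0.6292518  0.01331051 0.83831118] [ 0.56111177 -0.00999669  0.39627218]
```

View pics/crop.png

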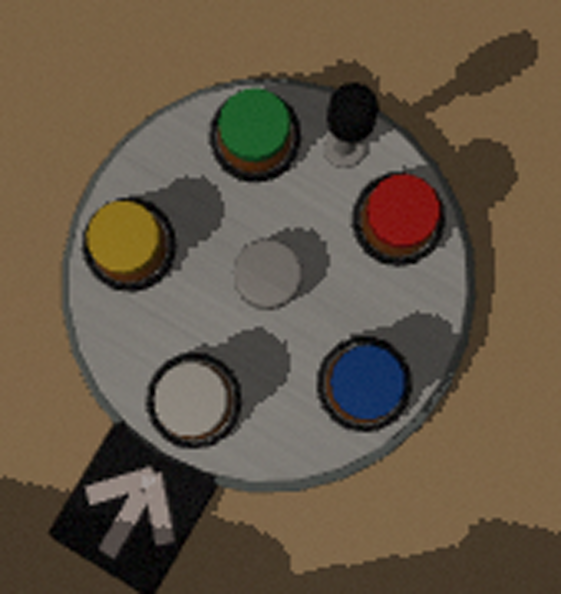

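Crop: everything agrees with the given sizes (cups at 73–74 mm radius, knob at 79–81 mm and −30°, arrow at 149°, green at about 5°). So the turn is +144° (anticlockwise). Next I move above the knob.

play_rows(
  commands=[
    [[0.06,-0.06,0],[0,0,0]],
    [[0.1,-0.11,0],[0,0,0]],
    [[0.14,-0.16,0],[0,0,0]],
    [[0.18,-0.21,0],[0,0,0]],
    [[0.22,-0.26,0],[0,0,0]],
    [[0.26,-0.31,0],[0,0,0]],
    [[0.3,-0.36,0],[0,0,0]],
    [[0.33,-0.41,0],[0,0,0]],
    [[0.36,-0.46,0],[0,0,0]],
    [[0.39,-0.51,0],[0,0,0]],
  ],
)

```text
time_s: 1.35
position: [0.5264, 0.1119, 0.2473]
tcp_rot: [[0.233, -0.0, -0.972], [0.972, 0.0, 0.233], [0.0, -1.0, 0.0]]
force: [1.0, 0.7, -0.5]
opening: 1.002
```

play_rows(
  commands=[
    [[0.03,-0.04,0],[0,0,0]],
    [[0.06,-0.08,0],[0,0,0]],
    [[0.082,-0.122,0],[0,0,0]],
    [[0.082,-0.122,0],[0,0,0]],
    [[0.082,-0.122,0],[0,0,0]],
  ],
)

```text
time_s: 1.98
position: [0.6069, -0.0079, 0.2468]
tcp_rot: [[0.233, -0.002, -0.972], [0.972, 0.001, 0.233], [0.0, -1.0, 0.002]]
force: [-0.4, -0.2, 0.5]
opening: 1.0
```

```bash
python3 - <<'E'
from h import *
s=read_state();print(s['time_s'],s['position'],np.round(s['tcp_rot'],3),s['joint_positions'],s['force'])
c=capture('wrist');c['p']=s['position'];c['R']=s['tcp_rot'];save(c,'w1');print(c['mtx'],np.round(c['hand_eye'],3))
E
```

```text
1.975 [ 0.60686634 -0.0079418   0.24684199] [[ 0.233 -0.002 -0.972]
 [ 0.972  0.001  0.233]
 [ 0.    -1.     0.002]] [-1.13010132e+01  2.89081722e+01  8.47386035e+01  3.02602823e-02
  6.64825851e+01 -8.78254159e+01] [-0.37642546 -0.22842359  0.45712132]
[[309.70691629   0.         316.83781023]
 [  0.         309.70691629 199.79675702]
 [  0.           0.           1.        ]] [[ 1.    -0.001 -0.001 -0.001]
 [ 0.001 -0.285  0.959 -0.137]
 [-0.001 -0.959 -0.285  0.079]
 [ 0.     0.     0.     1.   ]]
```

View pics/w1.png

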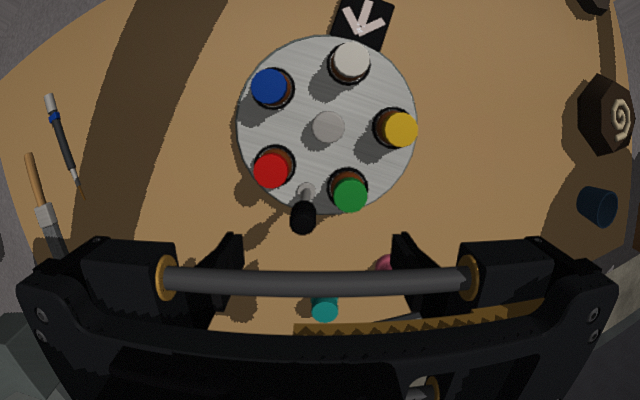

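```bash
cat >> h.py <<'E'
def wpx(c,u,v,z):
    K=c['mtx'];d=np.array([u-K[0,2],v-K[1,2]])/K[0,0];t=np.hypot(*d);r=np.r_[d/t*np.sin(t),np.cos(t)]
    H=c['hand_eye'];R=c['R'];o=R@H[:3,3]+c['p'];r=R@H[:3,:3]@r
    return (o+r*(z-o[2])/r[2])[:2]
E
python3 - <<'E'
from h import *
c=load('w1')
L={n:wpx(c,*p,.072)[:2] for n,p in dict(green=(350,196),red=(271,170),blue=(268,86),white=(349,60),yellow=(401,129)).items()}
A=np.mean(list(L.values()),0); print('axis',A)
for n,p in L.items(): d=p-A; print(n,p.round(4),np.hypot(*d).round(4),np.degrees(np.arctan2(d[1],d[0])).round(1))
q=wpx(c,303,222,.142);d=q-A;print(q,np.hypot(*d),np.degrees(np.arctan2(d[1],d[0])))
x=cv2.resize(c['frame'][150:250,240:420,::-1],None,fx=4,fy=4,interpolation=cv2.INTER_CUBIC);cv2.imwrite('pics/w1c.png',x)
E
```

```text
axis [0.54945623 0.01660967]
green [0.6236 0.0228] 0.0744 4.8
red [ 0.5773 -0.0504] 0.0726 -67.4
blue [ 0.4934 -0.0316] 0.0739 -139.4
white [0.4868 0.0527] 0.0723 150.0
yellow [0.5662 0.0894] 0.0747 77.0
[ 0.61547364 -0.02281157] 0.0768916961590213 -30.842856267013747
```

View pics/w1c.png

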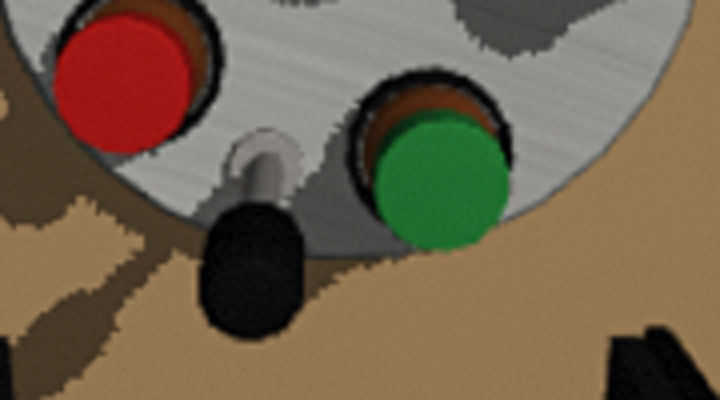

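Knob at about (0.617, −0.024), axis (0.549, 0.0166). Both cameras agree within 2 mm. I'll shift and lower, then grip.

play_rows(
  commands=[
    [[0.01,-0.016,0],[0,0,0]],
    [[0.01,-0.016,-0.03],[0,0,0]],
    [[0.01,-0.016,-0.06],[0,0,0]],
    [[0.01,-0.016,-0.09],[0,0,0]],
    [[0.01,-0.016,-0.11],[0,0,0]],
    [[0.01,-0.016,-0.119],[0,0,0]],
    [[0.01,-0.016,-0.119],[0,0,0]],
    [[0.01,-0.016,-0.119],[0,0,0]],
  ],
)

```text
time_s: 3.02
position: [0.6185, -0.0244, 0.1295]
tcp_rot: [[0.232, 0.002, -0.973], [0.973, -0.001, 0.232], [-0.0, -1.0, -0.002]]
force: [0.9, -0.5, -0.5]
opening: 1.002
```

play_rows(
  commands=[
    [[0,0,0],[0,0,0]],
    [[0,0,0],[0,0,0]],
    [[0,0,0],[0,0,0]],
    [[0,0,0],[0,0,0]],
    [[0,0,0],[0,0,0]],
    [[0,0,0],[0,0,0]],
    [[0,0,0],[0,0,0]],
    [[0,0,0],[0,0,0]],
  ],
  gripper=0.015,
)

```text
time_s: 4.03
position: [0.6176, -0.0241, 0.1285]
tcp_rot: [[0.233, -0.0, -0.973], [0.973, 0.0, 0.233], [0.0, -1.0, 0.0]]
force: [-0.6, 0.6, 0.2]
opening: 0.261
```

```bash
cat > arc.py <<'E'
import sys;from h import *
s=read_state();print(s['time_s'],s['position'],s['force'],s['moment'],s['opening'])
E
python3 arc.py
python3 - <<'E'
import numpy as np
A=np.array([.549,.0166]);
for a0 in(-30.5,29.5,89.5):
  p0=A+.08*np.array([np.cos(np.radians(a0)),np.sin(np.radians(a0))])
  print(a0,[[float(x) for x in np.round(A+.08*np.array([np.cos(np.radians(a)),np.sin(np.radians(a))])-p0,4)] for a in a0+np.arange(6,61,6)])
E
```

```text
4.025 [ 0.61763815 -0.02409381  0.12851444] [-0.61377899  0.63973447  0.19259387] [ 0.0235266  -0.00179809  0.00190613] 0.26148971974337765
-30.5 [[0.0039, 0.0074], [0.0069, 0.0152], [0.0092, 0.0233], [0.0106, 0.0315], [0.0111, 0.0399], [0.0107, 0.0483], [0.0095, 0.0566], [0.0074, 0.0647], [0.0044, 0.0725], [0.0007, 0.08]]
29.5 [[-0.0045, 0.0071], [-0.0097, 0.0136], [-0.0156, 0.0196], [-0.022, 0.0249], [-0.029, 0.0295], [-0.0365, 0.0334], [-0.0442, 0.0365], [-0.0523, 0.0387], [-0.0606, 0.0401], [-0.0689, 0.0406]]
89.5 [[-0.0084, -0.0004], [-0.0166, -0.0016], [-0.0248, -0.0037], [-0.0326, -0.0066], [-0.0401, -0.0104], [-0.0472, -0.0149], [-0.0537, -0.0201], [-0.0597, -0.0259], [-0.065, -0.0324], [-0.0696, -0.0394]]
```

Gripped (22.7 mm opening for a 24 mm knob, forces near zero). First 30° of the arc.

play_rows(
  commands=[
    [[0.001,0.002,0],[0,0,0]],
    [[0.004,0.0074,0],[0,0,0]],
    [[0.007,0.0152,0],[0,0,0]],
    [[0.009,0.023,0],[0,0,0]],
    [[0.0105,0.0315,0],[0,0,0]],
    [[0.011,0.036,0],[0,0,0]],
    [[0.011,0.04,0],[0,0,0]],
    [[0.011,0.04,0],[0,0,0]],
    [[0.011,0.04,0],[0,0,0]],
  ],
)

```text
time_s: 5.15
position: [0.6294, 0.0161, 0.1286]
tcp_rot: [[0.233, 0.002, -0.972], [0.972, 0.001, 0.233], [0.001, -1.0, -0.002]]
force: [4.1, 0.7, -3.5]
opening: 0.266
```

```bash
python3 arc.py
```

```text
5.15 [0.62939711 0.01613411 0.12856581] [ 4.09239395  0.70985021 -3.54672541] [ 0.14205318 -0.62830011 -0.0165754 ] 0.26585338990164986
```

play_rows(
  commands=[
    [[0.0,0.004,0],[0,0,0]],
    [[-0.001,0.0125,0],[0,0,0]],
    [[-0.003,0.0205,0],[0,0,0]],
    [[-0.005,0.0285,0],[0,0,0]],
    [[-0.009,0.036,0],[0,0,0]],
    [[-0.013,0.0435,0],[0,0,0]],
    [[-0.018,0.0505,0],[0,0,0]],
    [[-0.0225,0.0555,0],[0,0,0]],
    [[-0.0265,0.0595,0],[0,0,0]],
    [[-0.0265,0.0595,0],[0,0,0]],
  ],
)

```text
time_s: 6.4
position: [0.6024, 0.0777, 0.1286]
tcp_rot: [[0.234, 0.001, -0.972], [0.972, 0.004, 0.234], [0.004, -1.0, -0.0]]
force: [5.8, 5.8, -3.6]
opening: 0.265
```

```bash
python3 arc.py
```

```text
6.4 [0.60244892 0.07766222 0.12859654] [ 5.75503306  5.78372827 -3.62804625] [ 1.03803899 -0.76031054  0.03644592] 0.2651789774265507
```

play_rows(
  commands=[
    [[-0.0025,0.0045,0],[0,0,0]],
    [[-0.0085,0.0102,0],[0,0,0]],
    [[-0.016,0.0145,0],[0,0,0]],
    [[-0.024,0.018,0],[0,0,0]],
    [[-0.032,0.0205,0],[0,0,0]],
    [[-0.04,0.0222,0],[0,0,0]],
    [[-0.0485,0.023,0],[0,0,0]],
    [[-0.0575,0.0231,0],[0,0,0]],
    [[-0.0618,0.0228,0],[0,0,0]],
    [[-0.0618,0.0228,0],[0,0,0]],
  ],
)

```text
time_s: 7.65
position: [0.5392, 0.0974, 0.1285]
tcp_rot: [[0.232, -0.002, -0.973], [0.973, -0.001, 0.232], [-0.001, -1.0, 0.001]]
force: [-0.0, -4.8, -1.3]
opening: 0.266
```

```bash
python3 arc.py; python3 -c "
from h import *
save(capture('top'),'top1')
c=load('top1');cv2.imwrite('pics/t1c.png',cv2.resize(c['frame'][140:350,200:440,::-1],None,fx=2.8,fy=2.8,interpolation=cv2.INTER_CUBIC))"
```

```text
7.65 [0.53923886 0.09742473 0.12848614] [-0.03251684 -4.80079954 -1.27649013] [-0.92474996  0.07320558 -0.02943392] 0.2655929373571271
```

View pics/t1c.png

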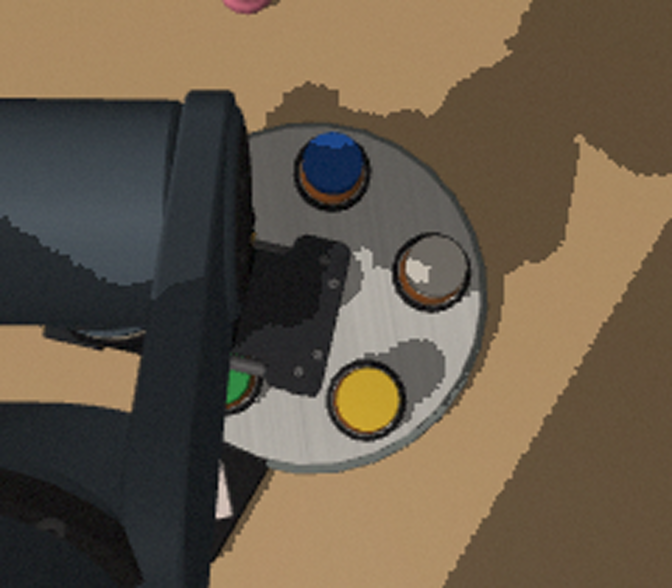

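```bash
python3 - <<'E'
from h import *
c=load('top1');A=np.array([.5482,.0165])
for n,p,a0 in(('blue',(318.6,197.6),-138.7),('white',(355,236.4),148.9),('yellow',(330.7,282.9),77.7)):
  q=px(c,*p,.072)[:2];d=q-A;print(n,q.round(4),np.hypot(*d).round(4),(np.degrees(np.arctan2(d[1],d[0]))-a0)%360)
E
```

```text
blue [0.6223 0.0028] 0.0754 128.26153917717988
white [ 0.5559 -0.0565] 0.0734 127.12489361539656
yellow [ 0.4807 -0.0146] 0.0743 127.06896620701679
```

Jars stand upright; the carousel has turned about 127°, so 17° remain.

play_rows(
  commands=[
    [[-0.004,-0.001,0],[0,0,0]],
    [[-0.009,-0.0022,0],[0,0,0]],
    [[-0.0145,-0.004,0],[0,0,0]],
    [[-0.0195,-0.006,0],[0,0,0]],
    [[-0.0225,-0.0072,0],[0,0,0]],
    [[-0.024,-0.008,0],[0,0,0]],
    [[-0.024,-0.008,0],[0,0,0]],
    [[-0.024,-0.008,0],[0,0,0]],
    [[-0.024,-0.008,0],[0,0,0]],
  ],
)

```text
time_s: 8.82
position: [0.5156, 0.0904, 0.1285]
tcp_rot: [[0.233, -0.002, -0.973], [0.973, 0.0, 0.233], [-0.0, -1.0, 0.002]]
force: [-2.5, 0.6, 0.1]
opening: 0.265
```

```bash
python3 arc.py; python3 -c "
from h import *
save(capture('top'),'top2')
c=load('top2');cv2.imwrite('pics/t2c.png',cv2.resize(c['frame'][140:350,200:440,::-1],None,fx=2.8,fy=2.8,interpolation=cv2.INTER_CUBIC))"
```

```text
8.825 [0.51563193 0.09036235 0.12848847] [-2.51088786  0.63101828  0.05524404] [0.13275779 0.27462142 0.01512774] 0.265011375832796
```

View pics/t2c.png

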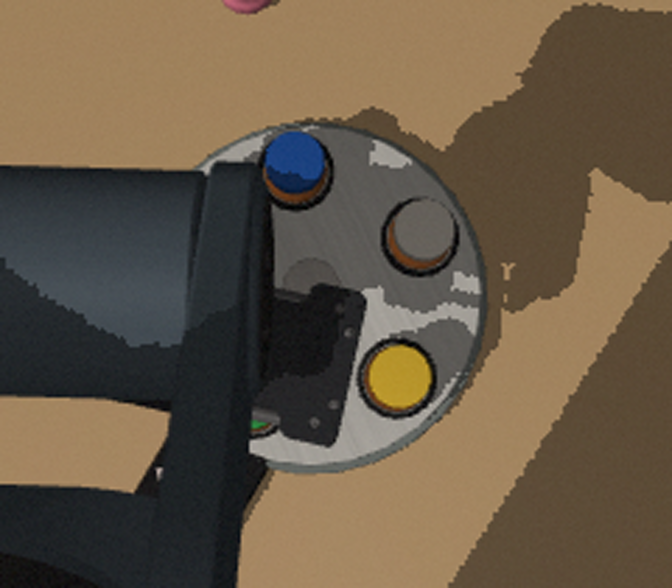

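White, yellow and blue now sit within about 2 px (about 2.5°) of where red, blue and green began, so the turn is about 146°, well inside tolerance. I'll release and rise.

play_rows(
  commands=[
    [[0,0,0],[0,0,0]],
    [[0,0,0],[0,0,0]],
    [[0,0,0],[0,0,0]],
    [[0,0,0],[0,0,0]],
    [[0,0,0],[0,0,0]],
    [[0,0,0],[0,0,0]],
  ],
  gripper=0.087,
)

```text
time_s: 9.62
position: [0.5164, 0.0901, 0.1285]
tcp_rot: [[0.233, 0.0, -0.973], [0.973, -0.0, 0.233], [-0.0, -1.0, -0.0]]
force: [0.1, 0.0, 0.1]
opening: 0.862
```

play_rows(
  commands=[
    [[0,0,0.02],[0,0,0]],
    [[0,0,0.05],[0,0,0]],
    [[0,0,0.09],[0,0,0]],
    [[0,0,0.13],[0,0,0]],
    [[0,0.05,0.15],[0,0,0]],
    [[0,0.1,0.15],[0,0,0]],
    [[0,0.15,0.15],[0,0,0]],
    [[0,0.2,0.15],[0,0,0]],
    [[0,0.25,0.15],[0,0,0]],
    [[0,0.25,0.15],[0,0,0]],
  ],
)

```text
time_s: 10.88
position: [0.5157, 0.3433, 0.2782]
tcp_rot: [[0.228, 0.0, -0.974], [0.974, 0.001, 0.228], [0.001, -1.0, 0.0]]
force: [-0.2, -0.5, 0.4]
opening: 0.999
```

```bash
python3 arc.py; python3 -c "
from h import *
save(capture('top'),'top3')
c=load('top3');cv2.imwrite('pics/t3c.png',cv2.resize(c['frame'][160:340,230:400,::-1],None,fx=3.3,fy=3.3,interpolation=cv2.INTER_CUBIC))"
```

```text
10.875 [0.51570023 0.3432876  0.27817771] [-0.24887214 -0.54786736  0.35822877] [-0.00134253 -0.03146419  0.04568453] 0.9994335970034756
```

View pics/t3c.png

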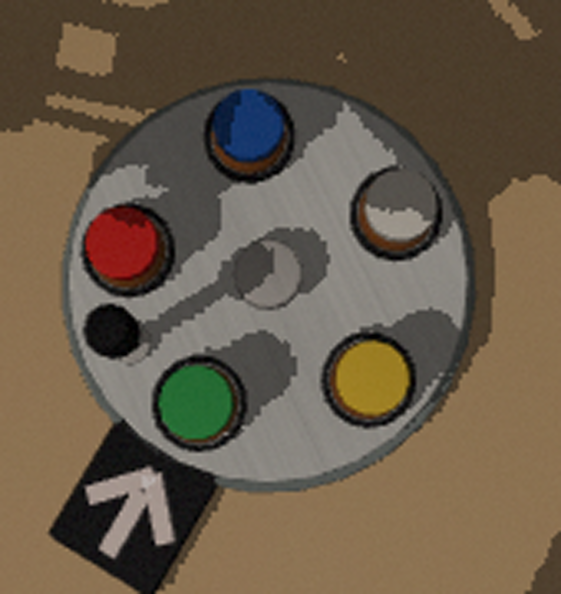

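The green lid is at crop (196,400), where the white lid began at (190,398): about 2 px, or 3 mm. The jars stand upright in their cups and the gripper is clear.

```bash
python3 -c "
from h import *
print(hand_in())"
```

```text
the job is handed in; nothing more can be done
None
```

I turned the carousel about 146° anticlockwise, the shorter way round (144° was ideal), and the green-lidded jar now stands at the white arrow. I gripped the crank knob and carried it round at a fixed yaw, then let go, raised the arm and moved it clear. The job was handed in at about 11 s of the 35 s allowed.

- **Position:** in the last top picture the green lid is about 2 px (3 mm) from where the white lid stood at the arrow. The limit is 14 mm.
- **Jars:** all five are upright in their cups.
- **Forces:** the readings I took at the end of each move stayed under about 10 N. Once the gripper was open and clear they were near zero.
- **At rest:** I did not measure the carousel's speed separately. I relied on it staying where it is left.

No check failed or disagreed. The small overshoot, about 2°, was within tolerance, so I left it. The hand-in gave no verdict.

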